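Pack up the lensmeter's short foot

ROBOT

A 6-joint arm with a two-finger parallel gripper is mounted at the origin on the work surface. World frame = base frame: x ahead of the robot, y to its left, z up, the work surface at z = 0. Lengths are in m, angles in rad, forces in N, time in s.
With the tool pointing down it reaches from about 0.3 to 0.775 m from the base axis. Payload 14.6 kg.
Tool frame: the origin (TCP) lies on the centre line of the jaws, within the pads' length; the fingertips stand 11 mm ahead of it and the grasp point (between the pads) lies 8 mm behind it; x points along the fingers, y is the direction in which the jaws open and shut, and the axes are right-handed (so a half turn about x gives the same grasp; the last joint's range is limited). The gripper opens to 85 mm and grips with 20 to 120 N. Pads are 22 mm wide; open, the fingers measure 114 mm over their backs; the gripper's body (76 mm by 85 mm) begins 54 mm behind the grasp point. The pads swing forward as they close: fully open they stand 13 mm farther back than shut.
Start: joints at [1.242, 0.3, 1.521, -0, 1.321, -0.067], TCP at [0.142, 0.531, 0.242] pointing down, gripper open.
Joint ranges: [-3.03, 3.03], [-0.79, 2.21], [0.23, 2.52], [-1.04, 4.18], [0, 3.07], [-2.55, 2.55]. Speed limits (rad/s): [2.22, 2.22, 2.57, 3.14, 3.14, 3.14].

INTERFACE

Orientations are given as a unit quaternion [w, x, y, z].
In Python, from rig import robot gives the robot as it stands.
- The arm moves only by the tool servo_tool, never from a script. Its argument "plan" is a list of rows, each a list of 3 entries, a list of its own where there are three numbers: the opening, from 0 (shut) to 1 (fully open), then the shift along the tool's x, y, z in m, then the turn, a rotation vector about the tool's x, y, z in rad. In form: [[hand, [dx, dy, dz], [wx, wy, wz]], ...]. A call has 1 to 12 rows; each row is the pose to reach, as a shift and turn from the pose commanded when the call began, along the tool's axes at that moment; what a row does not reach only later rows make up. A row lasts 1/10 s, in which the tool goes at most 50 mm and 8.59 degrees, less where a joint would pass 70% of its speed; a pose out of reach is approached as far as the arm can. A call with a gripper value outside its range is refused whole. The fingers move at their own pace and stop on an object; "squeeze" is the grip in N (left out, the last holds). Time passes only in rows, so rows that repeat a pose let the fingers close. It gives the time, the measured TCP pose, the force and the opening at its end, in the units of the state.
- robot.observe(): the state, without advancing time (a new reading comes with each control period).
- robot.grab_frame(name): name is "scene" or "top" or "wrist"; returns a dict with "image" (480x640x3 uint8, red, green, blue), "mtx" (3x3 intrinsics, pixels), "position" and "orientation" of the camera in the world; the wrist camera has in their place "T_tool_cam" (4x4, takes a point from camera to tool coordinates, whose origin is the TCP and whose axes are the tool frame's). Camera axes: x right, y down, z forward; pixel columns grow to the right and rows downward; lengths in m; the calibration is good to about 2 mm. A picture is of the moment at which its call begins: read the wrist's pose just before it. There is no depth.
- robot.close_job(): hands the job in, once; it reports no verdict.
The state is a dict: "t": time; "joints": joint angles; "qvel": joint speeds; "effort": joint torques, N m; "position": TCP position; "ee_rot": TCP orientation; "contact_force": force on the tool from outside, world axes, zero at the start; "torque": the same for the moment, N m; "opening": finger opening in m.
Only numpy, scipy, OpenCV 4.12 (cv2) and the standard library are available. Lean on these libraries where they do the work, as an engineer would, in place of code of your own. Each camera call takes 0.05 s, during which the arm holds its last target. There are 200 camera calls.

TASK

One front foot of the lensmeter has seized short and hangs in the air over the counter, so the instrument rocks. Slide the blue packers under that foot one at a time, thin nose first, letting go of each one: the first flat on the counter, each next one flat on top of the last, all well centred under the foot, and go on until the stack is snug and the sprung foot is pressing down on it, without cramming in one too many. Leave any packer you do not need lying flat on the counter clear of the instrument, do not knock the lensmeter, and leave the other things where they are.

Things in the scene. Friction and masses are not known exactly. Their poses are not given: they have to be found in the camera images.
- lensmeter: white bench lensmeter, fixed, 420 mm tall. Origin on the counter below it; x from its front (display) to its back, z up. Feet at x -75 and +105, y +-75 mm; the short one at x -75, y -75. Its base is a slab 50 to 85 mm above the counter, x -100 to +130, y +-100 mm, with the column on its back part
- head_lip (a point): lower front edge of the lensmeter's head, straight in front of the short foot, 175 mm above the counter; the head overhangs the base: above this height it fills all from here (60 mm in front of the foot's centre) backward, 184 mm wide. x, y, z as the lensmeter's
- foot_sole (a point): centre of the underside of the short foot; its height is the gap to the counter, 9.5 to 23 mm at the start (two or three packers). The round orange sole is 32 mm across with a 6 mm high 45-degree bevel round its underside; its centre is 25 mm behind the front edge of the base. x, y, z as the lensmeter's (packers go in along +x)
- foot (a joint): spring travel of the short foot in m: 0 when hanging free, growing as the sole is pushed up, 11 mm at its stop. The spring presses down with about 2.4 N at first touch and 0.6 N more for each mm. The stem above is seized and does not move
- packer1_c (a point): blue nylon packer, flat slippery plate 100 x 45 x 8 mm, about 50 g, four alike; the top of one end (its nose) tapers over the last 18 mm to a 2 mm edge; the other end is square with four darker ribs on top. Starts flat, bevel up. This point: its centre, 4 mm above its underside; x lengthwise to the nose, y across, z up
- packer2_c (a point): blue nylon packer, flat slippery plate 100 x 45 x 8 mm, about 50 g, four alike; the top of one end (its nose) tapers over the last 18 mm to a 2 mm edge; the other end is square with four darker ribs on top. Starts flat, bevel up. This point: its centre, 4 mm above its underside; x lengthwise to the nose, y across, z up
- packer3_c (a point): blue nylon packer, flat slippery plate 100 x 45 x 8 mm, about 50 g, four alike; the top of one end (its nose) tapers over the last 18 mm to a 2 mm edge; the other end is square with four darker ribs on top. Starts flat, bevel up. This point: its centre, 4 mm above its underside; x lengthwise to the nose, y across, z up
- packer4_c (a point): blue nylon packer, flat slippery plate 100 x 45 x 8 mm, about 50 g, four alike; the top of one end (its nose) tapers over the last 18 mm to a 2 mm edge; the other end is square with four darker ribs on top. Starts flat, bevel up. This point: its centre, 4 mm above its underside; x lengthwise to the nose, y across, z up
- lens_box: bystander, a flat white cardboard lens packet 70 x 70 x 22 mm lying among the packers (it may change places with one); origin at the centre of its underside
- cleaner: bystander, a green bottle of lens cleaner, 52 mm across, 150 mm tall; origin at the centre of its underside
- glasses_case: bystander, a dark spectacle case 160 x 62 x 44 mm, long along its x; origin at the centre of its underside
- job_tray: bystander, a yellow open job tray with a spectacle frame in it, 150 x 220 mm, 40 mm high; origin at the centre of its underside
Things that resemble listed ones, but are neither listed nor needed, are in the scene too. What is shaped like the part that bears packer3_c but black or pink is not meant.

How it is judged:
On the way, in this order (a step that is already met when the one before it is completed fails the run):
1. one packer alone lies flat on the counter under the short foot, let go ((((horizontal distance between packer1_c and foot_sole below 0.02 m and angle between packer1_c's own z axis and vertical below 0.06 rad and height (world z) of packer1_c below 0.035 m and x of head_lip in the frame of packer1_c below -0.03 m) and height (world z) of packer1_c below 0.008 m and contact force between packer1 and the fingers below 0.05 N and not (horizontal distance between packer2_c and foot_sole below 0.02 m and angle between packer2_c's own z axis and vertical below 0.06 rad and height (world z) of packer2_c below 0.035 m and x of head_lip in the frame of packer2_c below -0.03 m) and not (horizontal distance between packer3_c and foot_sole below 0.02 m and angle between packer3_c's own z axis and vertical below 0.06 rad and height (world z) of packer3_c below 0.035 m and x of head_lip in the frame of packer3_c below -0.03 m) and not (horizontal distance between packer4_c and foot_sole below 0.02 m and angle between packer4_c's own z axis and vertical below 0.06 rad and height (world z) of packer4_c below 0.035 m and x of head_lip in the frame of packer4_c below -0.03 m)) or ((horizontal distance between packer2_c and foot_sole below 0.02 m and angle between packer2_c's own z axis and vertical below 0.06 rad and height (world z) of packer2_c below 0.035 m and x of head_lip in the frame of packer2_c below -0.03 m) and height (world z) of packer2_c below 0.008 m and contact force between packer2 and the fingers below 0.05 N and not (horizontal distance between packer1_c and foot_sole below 0.02 m and angle between packer1_c's own z axis and vertical below 0.06 rad and height (world z) of packer1_c below 0.035 m and x of head_lip in the frame of packer1_c below -0.03 m) and not (horizontal distance between packer3_c and foot_sole below 0.02 m and angle between packer3_c's own z axis and vertical below 0.06 rad and height (world z) of packer3_c below 0.035 m and x of head_lip in the frame of packer3_c below -0.03 m) and not (horizontal distance between packer4_c and foot_sole below 0.02 m and angle between packer4_c's own z axis and vertical below 0.06 rad and height (world z) of packer4_c below 0.035 m and x of head_lip in the frame of packer4_c below -0.03 m)) or ((horizontal distance between packer3_c and foot_sole below 0.02 m and angle between packer3_c's own z axis and vertical below 0.06 rad and height (world z) of packer3_c below 0.035 m and x of head_lip in the frame of packer3_c below -0.03 m) and height (world z) of packer3_c below 0.008 m and contact force between packer3 and the fingers below 0.05 N and not (horizontal distance between packer1_c and foot_sole below 0.02 m and angle between packer1_c's own z axis and vertical below 0.06 rad and height (world z) of packer1_c below 0.035 m and x of head_lip in the frame of packer1_c below -0.03 m) and not (horizontal distance between packer2_c and foot_sole below 0.02 m and angle between packer2_c's own z axis and vertical below 0.06 rad and height (world z) of packer2_c below 0.035 m and x of head_lip in the frame of packer2_c below -0.03 m) and not (horizontal distance between packer4_c and foot_sole below 0.02 m and angle between packer4_c's own z axis and vertical below 0.06 rad and height (world z) of packer4_c below 0.035 m and x of head_lip in the frame of packer4_c below -0.03 m)) or ((horizontal distance between packer4_c and foot_sole below 0.02 m and angle between packer4_c's own z axis and vertical below 0.06 rad and height (world z) of packer4_c below 0.035 m and x of head_lip in the frame of packer4_c below -0.03 m) and height (world z) of packer4_c below 0.008 m and contact force between packer4 and the fingers below 0.05 N and not (horizontal distance between packer1_c and foot_sole below 0.02 m and angle between packer1_c's own z axis and vertical below 0.06 rad and height (world z) of packer1_c below 0.035 m and x of head_lip in the frame of packer1_c below -0.03 m) and not (horizontal distance between packer2_c and foot_sole below 0.02 m and angle between packer2_c's own z axis and vertical below 0.06 rad and height (world z) of packer2_c below 0.035 m and x of head_lip in the frame of packer2_c below -0.03 m) and not (horizontal distance between packer3_c and foot_sole below 0.02 m and angle between packer3_c's own z axis and vertical below 0.06 rad and height (world z) of packer3_c below 0.035 m and x of head_lip in the frame of packer3_c below -0.03 m)))), for 0.2 s.
2. a second packer lies under the foot with it, let go ((((horizontal distance between packer2_c and foot_sole below 0.02 m and angle between packer2_c's own z axis and vertical below 0.06 rad and height (world z) of packer2_c below 0.035 m and x of head_lip in the frame of packer2_c below -0.03 m) and (horizontal distance between packer1_c and foot_sole below 0.02 m and angle between packer1_c's own z axis and vertical below 0.06 rad and height (world z) of packer1_c below 0.035 m and x of head_lip in the frame of packer1_c below -0.03 m) and contact force between each of packer2, packer1 and the fingers below 0.05 N) or ((horizontal distance between packer3_c and foot_sole below 0.02 m and angle between packer3_c's own z axis and vertical below 0.06 rad and height (world z) of packer3_c below 0.035 m and x of head_lip in the frame of packer3_c below -0.03 m) and (horizontal distance between packer1_c and foot_sole below 0.02 m and angle between packer1_c's own z axis and vertical below 0.06 rad and height (world z) of packer1_c below 0.035 m and x of head_lip in the frame of packer1_c below -0.03 m) and contact force between each of packer3, packer1 and the fingers below 0.05 N) or ((horizontal distance between packer3_c and foot_sole below 0.02 m and angle between packer3_c's own z axis and vertical below 0.06 rad and height (world z) of packer3_c below 0.035 m and x of head_lip in the frame of packer3_c below -0.03 m) and (horizontal distance between packer2_c and foot_sole below 0.02 m and angle between packer2_c's own z axis and vertical below 0.06 rad and height (world z) of packer2_c below 0.035 m and x of head_lip in the frame of packer2_c below -0.03 m) and contact force between each of packer3, packer2 and the fingers below 0.05 N) or ((horizontal distance between packer4_c and foot_sole below 0.02 m and angle between packer4_c's own z axis and vertical below 0.06 rad and height (world z) of packer4_c below 0.035 m and x of head_lip in the frame of packer4_c below -0.03 m) and (horizontal distance between packer1_c and foot_sole below 0.02 m and angle between packer1_c's own z axis and vertical below 0.06 rad and height (world z) of packer1_c below 0.035 m and x of head_lip in the frame of packer1_c below -0.03 m) and contact force between each of packer4, packer1 and the fingers below 0.05 N) or ((horizontal distance between packer4_c and foot_sole below 0.02 m and angle between packer4_c's own z axis and vertical below 0.06 rad and height (world z) of packer4_c below 0.035 m and x of head_lip in the frame of packer4_c below -0.03 m) and (horizontal distance between packer2_c and foot_sole below 0.02 m and angle between packer2_c's own z axis and vertical below 0.06 rad and height (world z) of packer2_c below 0.035 m and x of head_lip in the frame of packer2_c below -0.03 m) and contact force between each of packer4, packer2 and the fingers below 0.05 N) or ((horizontal distance between packer4_c and foot_sole below 0.02 m and angle between packer4_c's own z axis and vertical below 0.06 rad and height (world z) of packer4_c below 0.035 m and x of head_lip in the frame of packer4_c below -0.03 m) and (horizontal distance between packer3_c and foot_sole below 0.02 m and angle between packer3_c's own z axis and vertical below 0.06 rad and height (world z) of packer3_c below 0.035 m and x of head_lip in the frame of packer3_c below -0.03 m) and contact force between each of packer4, packer3 and the fingers below 0.05 N))), for 0.2 s.
At the end, for the whole second after the job is handed in: the short foot rests on the stack, pushed up 0.3 to 10 mm on its spring; every packer is at rest, either flat (within 3.4 degrees) in the stack, nose inward, its centre within 20 mm of the foot's seen from above, or flat on the counter, centre at least 90 mm from the foot (value of joint foot between 0.0003 and 0.01 m and ((horizontal distance between packer1_c and foot_sole below 0.02 m and angle between packer1_c's own z axis and vertical below 0.06 rad and height (world z) of packer1_c below 0.035 m and x of head_lip in the frame of packer1_c below -0.03 m) or (horizontal distance between packer1_c and foot_sole above 0.09 m and height (world z) of packer1_c below 0.012 m)) and ((horizontal distance between packer2_c and foot_sole below 0.02 m and angle between packer2_c's own z axis and vertical below 0.06 rad and height (world z) of packer2_c below 0.035 m and x of head_lip in the frame of packer2_c below -0.03 m) or (horizontal distance between packer2_c and foot_sole above 0.09 m and height (world z) of packer2_c below 0.012 m)) and ((horizontal distance between packer3_c and foot_sole below 0.02 m and angle between packer3_c's own z axis and vertical below 0.06 rad and height (world z) of packer3_c below 0.035 m and x of head_lip in the frame of packer3_c below -0.03 m) or (horizontal distance between packer3_c and foot_sole above 0.09 m and height (world z) of packer3_c below 0.012 m)) and ((horizontal distance between packer4_c and foot_sole below 0.02 m and angle between packer4_c's own z axis and vertical below 0.06 rad and height (world z) of packer4_c below 0.035 m and x of head_lip in the frame of packer4_c below -0.03 m) or (horizontal distance between packer4_c and foot_sole above 0.09 m and height (world z) of packer4_c below 0.012 m)) and linear speed of each of packer1, packer2, packer3, packer4 below 0.01 m/s); the robot touches nothing.
It fails at once if the robot knocks or shoves the lensmeter with more than 15 N (contact force between lensmeter and the arm above 15 N or contact force between lensmeter and the fingers above 15 N).
It fails at once if the lens box is moved more than 20 mm or tipped (distance of lens_box from where it was at the start of the episode above 0.02 m or angle between lens_box's own z axis and vertical above 0.2 rad).
It fails at once if the cleaner is moved more than 20 mm or tipped (distance of cleaner from where it was at the start of the episode above 0.02 m or angle between cleaner's own z axis and vertical above 0.2 rad).
It fails at once if the glasses case is moved more than 20 mm or tipped (distance of glasses_case from where it was at the start of the episode above 0.02 m or angle between glasses_case's own z axis and vertical above 0.2 rad).
It fails at once if the job tray is moved more than 20 mm or tipped (distance of job_tray from where it was at the start of the episode above 0.02 m or angle between job_tray's own z axis and vertical above 0.2 rad).
It also fails if it takes over 72 s, if anything falls off the work surface, if the arm or the gripper's body presses on something with over 40 N, if the wrist force passes 120 N, or if a joint passes its speed limit or range.

## Working session

There is one attempt and no reset: what is moved stays moved. The work goes in short steps, Python scripts to look and compute and a tool call to move; the robot and the scene stay as the last step left them, time stands still between calls to the robot, and variables do not carry over. Pictures are saved under pics/ and viewed, about 8 in all and at most 12, crops included, and the job is handed in when it is done.

Besides the shell and the picture viewer there is one more tool, called after "Request:" by a JSON object that holds its "op" and its "data", one argument or row to a line. servo_tool: Moves the arm, as the interface text tells. Its arguments: {"type":"object","properties":{"plan":{"type":"array"},"squeeze":{"type":"number"}},"required":["plan"]}

```bash
mkdir -p pics; ls; python3 - <<'E'
from rig import robot
import cv2,numpy as np
s=robot.observe(); print(s)
for n in("scene","top"):
    f=robot.grab_frame(n); cv2.imwrite(f"pics/{n}0.png",f["image"][:,:,::-1]); print(n,f["mtx"],f["position"],f["orientation"])
f=robot.grab_frame("wrist");print(f["mtx"],f["T_tool_cam"])
E
```

```text
pics
{'t': 0.0, 'joints': array([ 1.24241611e+00,  3.00479127e-01,  1.52161250e+00, -8.65790433e-08,
        1.32068014e+00, -6.65953955e-02]), 'qvel': array([ 6.79670440e-04,  8.68914450e-04, -3.31136159e-03,  4.74186488e-04,
       -6.62963961e-05, -6.40201049e-04]), 'effort': array([ 2.09071404e-04, -5.43514323e+01, -3.61784577e+01, -6.47548131e-05,
        4.20017299e-03,  3.87839725e-05]), 'position': array([0.14226951, 0.53104504, 0.24170361]), 'ee_rot': array([ 0.70097617,  0.09188204,  0.7011397 , -0.09269961]), 'contact_force': array([ 0.13330093,  0.83403871, -0.06687819]), 'torque': array([ 0.01480228,  0.07353904, -0.00134381]), 'opening': 0.08537613946344545}
scene [[453.78324019   0.         323.37967966]
 [  0.         453.78324019 239.5199997 ]
 [  0.           0.           1.        ]] [ 1.057398   -0.01469272  0.87568572] [-0.18833922  0.55106474  0.77331135 -0.25069015]
top [[567.64322252   0.         324.37930024]
 [  0.         567.64322252 246.63724669]
 [  0.           0.           1.        ]] [ 0.30943004 -0.17654266  1.48037201] [ 0.06175186 -0.69581971  0.71374999 -0.05081921]
[[378.03455856   0.         321.33455529]
 [  0.         378.03455856 242.40122872]
 [  0.           0.           1.        ]] [[-2.96832996e-04 -3.27632603e-01  9.44805160e-01 -1.31862358e-01]
 [ 9.99999183e-01  1.07758976e-03  6.87852182e-04  2.13909247e-04]
 [-1.24347517e-03  9.44804592e-01  3.27632015e-01 -8.57215241e-02]
 [ 0.00000000e+00  0.00000000e+00  0.00000000e+00  1.00000000e+00]]
```

View pics/scene0.png

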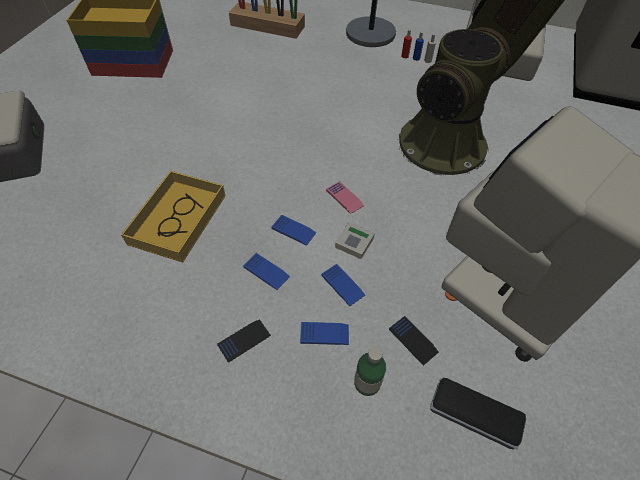

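View pics/top0.png

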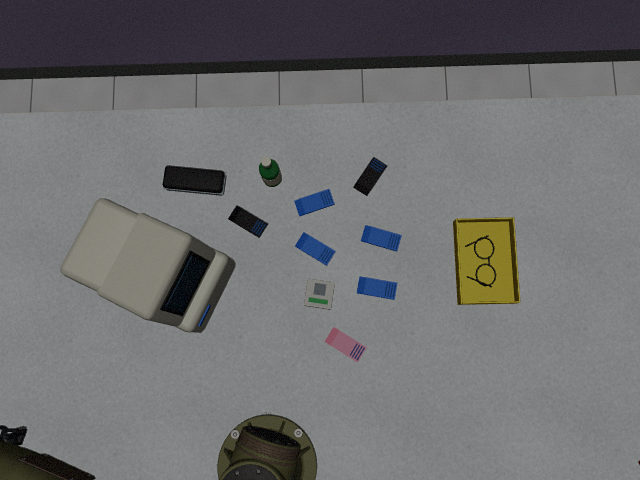

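The pictures show four blue packers at top px (314,202), (315,249), (381,238) and (377,288). Lookalikes are black at (370,176) and (248,221), pink at (345,344), and the lens box at (319,294). The lensmeter's front faces right, with the orange foot at scene px (450,295). I'll choose the four blue ones and check them in a crop.

```bash
cat > h.py <<'E'
from rig import robot
import cv2,numpy as np
from scipy.spatial.transform import Rotation as R
def q2R(q): return R.from_quat([q[1],q[2],q[3],q[0]])
def ray(f,px):
    d=np.linalg.inv(f["mtx"])@[px[0],px[1],1]; return q2R(f["orientation"]).apply(d)
def onplane(f,px,z):
    d=ray(f,px); p=np.array(f["position"]); return p+d*(z-p[2])/d[2]
def proj(f,P):
    c=q2R(f["orientation"]).inv().apply(np.atleast_2d(P)-f["position"]); u=c@np.array(f["mtx"]).T; return u[:,:2]/u[:,2:]
def blue(f,zs=(0.008,)*9,roi=None):
    hsv=cv2.cvtColor(f["image"],cv2.COLOR_RGB2HSV); m=cv2.inRange(hsv,(105,130,50),(125,255,255))
    cs,_=cv2.findContours(m,cv2.RETR_EXTERNAL,cv2.CHAIN_APPROX_NONE); out=[]
    for c in cs:
        if cv2.contourArea(c)<250: continue
        w=np.array([onplane(f,p[0],.008)[:2] for p in c]).astype(np.float32)
        r=cv2.minAreaRect(w*1000); out.append((cv2.boundingRect(c),r))
    return out
E
python3 - <<'E'
from h import *
f=robot.grab_frame("top"); g=robot.grab_frame("scene")
for b,r in blue(f): print("top",b,np.round(r[0],1),np.round(r[1],1),round(r[2],1))
for b,r in blue(g): print("scene",b,np.round(r[0],1),np.round(r[1],1),round(r[2],1))
a=cv2.resize(f["image"][180:310,290:415],None,fx=3.2,fy=3.2,interpolation=2)
b=cv2.resize(g["image"][160:380,425:565],None,fx=2.7,fy=2.7,interpolation=2)
h=max(a.shape[0],b.shape[0]); im=np.zeros((h,a.shape[1]+b.shape[1],3),np.uint8)
im[:a.shape[0],:a.shape[1]]=a; im[:b.shape[0],a.shape[1]:]=b
print(a.shape,b.shape); cv2.imwrite("pics/c1.png",im[:,:,::-1])
E
```

```text
top (357, 277, 40, 23) [ 435.4 -288.9] [98.7 44.4] 78.7
top (295, 233, 40, 33) [ 542.7 -130.9] [98.  44.3] 57.0
top (361, 226, 40, 25) [ 566.4 -305. ] [98.5 45.2] 72.2
top (295, 189, 39, 27) [ 667.5 -131.9] [44.9 98. ] 17.3
scene (300, 322, 49, 23) [ 670.7 -130.6] [47.2 98.5] 17.1
scene (322, 264, 43, 42) [ 546.4 -129.6] [101.4  46.5] 56.8
scene (244, 253, 45, 37) [ 569.8 -303.5] [100.6  45.8] 71.5
scene (272, 215, 44, 30) [ 439.3 -288. ] [101.1  47.3] 78.6
scene (80, 49, 76, 15) [  -49.3 -1117.7] [ 83.7 253.2] 20.2
(416, 400, 3) (594, 378, 3)
```

View pics/c1.png

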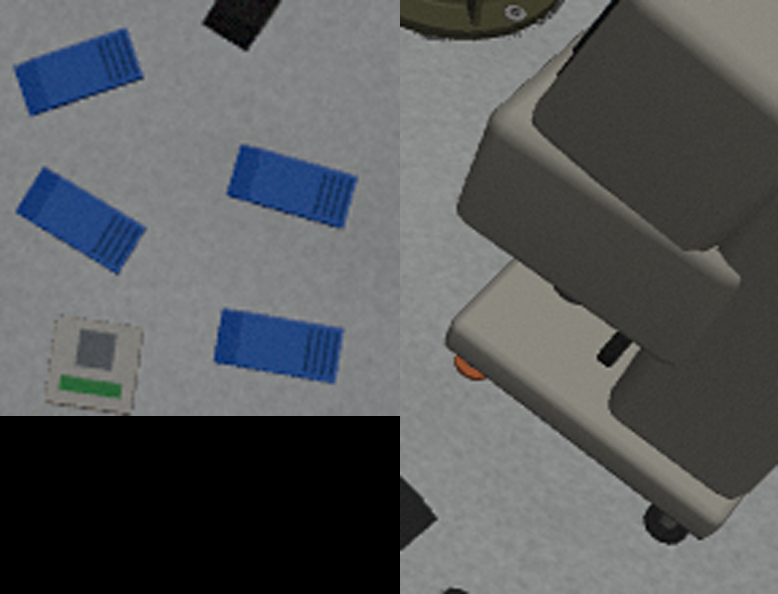

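```bash
python3 - <<'E'
from h import *
from scipy.optimize import least_squares
g=robot.grab_frame("scene"); f=robot.grab_frame("top")
c=lambda x,y:np.array([(x-400)/2.7+425,y/2.7+160])
obs=[((.105,-.075,.006),c(668,523)),((-.075,-.075,.022),c(477,358))]
def W(p,q): 
    cs,sn=np.cos(p[2]),np.sin(p[2]); return np.array([p[0]+cs*q[0]-sn*q[1],p[1]+sn*q[0]+cs*q[1],q[2]])
def res(p):
    r=np.concatenate([proj(g,W(p,q))[0]-u for q,u in obs])
    a,b=proj(g,[W(p,(-.1,-.1,.05)),W(p,(.13,-.1,.05))]); n=np.array([b[1]-a[1],a[0]-b[0]]);n/=np.linalg.norm(n)
    return np.r_[r,[n@(c(x,y)-a) for x,y in((480,372),(690,528))]]
s=least_squares(res,[.45,.3,1.2]); p=s.x; print(p,np.degrees(p[2]),s.fun)
fs=W(p,(-.075,-.075,.016)); print("foot",fs)
print("head lip corners top px",proj(f,[W(p,(-.135,y,.175)) for y in(-.092,.092)]), proj(f,[W(p,(-.1,y,.085)) for y in(-.1,.1)]),proj(g,[W(p,(-.135,y,.175)) for y in(-.092,.092)]))
print("front edge scene", proj(g,[W(p,(-.1,-.1,.085))])," obs ~",c(447,330))
o=robot.observe(); print(q2R(o["ee_rot"]).as_matrix().round(3))
np.save("lens.npy",p)
E
```

```text
[0.46366264 0.20664877 1.1089563 ] 63.53851545111145 [ 0.42295675 -1.08051343  0.04799739  0.54935329 -0.30027437  1.00677328]
foot [0.49738549 0.1060865  0.016     ]
head lip corners top px [[237.17542314 263.23929654]
 [201.2889017  335.80144335]] [[232.16296286 259.14907501]
 [195.61002953 332.77884271]] [[442.27930629 239.44701129]
 [494.52499782 190.55089388]]
front edge scene [[443.92110572 277.58669924]]  obs ~ [442.40740741 282.22222222]
[[-0.     0.259  0.966]
 [-0.     0.966 -0.259]
 [-1.    -0.    -0.   ]]
```

```bash
python3 - <<'E'
from h import *
C=np.array([[0,0,1],[1,0,0],[0,1,0]]).T
o=robot.observe();j=o["joints"]
def fk(j1,j23,j4,j5,j6,C): return R.from_euler('z',j1)*R.from_euler('y',j23)*R.from_euler('z',j4)*R.from_euler('y',j5)*R.from_euler('z',j6)*C
Cm=fk(j[0],j[1]+j[2],j[3],j[4],j[5],R.identity()).inv()*q2R(o["ee_rot"]); print(Cm.as_matrix().round(2))
h=np.load("lens.npy")[2]; 
for t in(25,35,45,55):
  t=np.radians(t)
  for hh in (h-.35,h,h+.35):
    l=np.array([np.cos(hh),np.sin(hh),0]);u=np.array([0,0,1.])
    x=-u*np.cos(t)+l*np.sin(t)
    for n,s in(("A",1),("B",-1)):
      z=s*(l*np.cos(t)+u*np.sin(t));y=np.cross(z,x);D=R.from_matrix(np.c_[x,y,z])
      r=[]
      for j1 in(-.25,0.,.2):
        a,b,c=(R.from_euler('zy',[j1,0]).inv()*D*Cm.inv()).as_euler('ZYZ') if 0 else ((R.from_euler('z',j1)*R.from_euler('y',1.82)).inv()*D*Cm.inv()).as_euler('ZYZ')
        r.append((round(a,2),round(b,2),round(c,2)))
      print(int(np.degrees(t)+.5),round(hh,2),n,r)
E
```

```text
[[ 0. -1. -0.]
 [ 0.  0. -1.]
 [ 1.  0.  0.]]
25 0.76 A [(np.float64(0.41), np.float64(1.11), np.float64(-2.72)), (np.float64(0.35), np.float64(1.02), np.float64(-2.47)), (np.float64(0.28), np.float64(0.96), np.float64(-2.25))]
25 0.76 B [(np.float64(0.41), np.float64(1.11), np.float64(0.42)), (np.float64(0.35), np.float64(1.02), np.float64(0.67)), (np.float64(0.28), np.float64(0.96), np.float64(0.89))]
25 1.11 A [(np.float64(0.45), np.float64(1.26), np.float64(-3.06)), (np.float64(0.43), np.float64(1.15), np.float64(-2.82)), (np.float64(0.39), np.float64(1.08), np.float64(-2.62))]
25 1.11 B [(np.float64(0.45), np.float64(1.26), np.float64(0.08)), (np.float64(0.43), np.float64(1.15), np.float64(0.32)), (np.float64(0.39), np.float64(1.08), np.float64(0.52))]
25 1.46 A [(np.float64(0.44), np.float64(1.4), np.float64(2.91)), (np.float64(0.45), np.float64(1.3), np.float64(3.14)), (np.float64(0.44), np.float64(1.21), np.float64(-2.96))]
25 1.46 B [(np.float64(0.44), np.float64(1.4), np.float64(-0.23)), (np.float64(0.45), np.float64(1.3), np.float64(-0.01)), (np.float64(0.44), np.float64(1
[... 2554 characters left out ...]
loat64(1.0), np.float64(1.26), np.float64(3.05)), (np.float64(1.0), np.float64(1.05), np.float64(-3.09)), (np.float64(0.98), np.float64(0.89), np.float64(-2.96))]
55 1.11 B [(np.float64(1.0), np.float64(1.26), np.float64(-0.09)), (np.float64(1.0), np.float64(1.05), np.float64(0.05)), (np.float64(0.98), np.float64(0.89), np.float64(0.18))]
55 1.46 A [(np.float64(0.95), np.float64(1.54), np.float64(2.86)), (np.float64(0.99), np.float64(1.34), np.float64(3.0)), (np.float64(1.01), np.float64(1.18), np.float64(3.11))]
55 1.46 B [(np.float64(0.95), np.float64(1.54), np.float64(-0.28)), (np.float64(0.99), np.float64(1.34), np.float64(-0.14)), (np.float64(1.01), np.float64(1.18), np.float64(-0.03))]
```

```bash
cat >> h.py <<'E'
U=np.array([0,0,1.])
def tool(hd,t):
    hd,t=np.radians(hd),np.radians(t); l=np.array([np.cos(hd),np.sin(hd),0])
    x=-U*np.cos(t)+l*np.sin(t); z=-(l*np.cos(t)+U*np.sin(t)); return R.from_matrix(np.c_[x,np.cross(z,x),z])
def go(*targets):
    o=robot.observe(); r0=q2R(o["ee_rot"]); print("t",round(o["t"],2),"pos",o["position"].round(4),"F",o["contact_force"].round(1),"open",round(o["opening"],4))
    for p,hd,t in targets:
        r=r0 if hd is None else tool(hd,t)
        print(p,"->",r0.inv().apply(np.array(p)-o["position"]).round(4).tolist(),(r0.inv()*r).as_rotvec().round(3).tolist())
E
python3 - <<'E'
from h import *
f=robot.grab_frame("top"); print("box",onplane(f,(319,294),.022),"black",onplane(f,(248,221),.008),onplane(f,(232,207),.008))
go(((.142,.46,.56),None,0),((.3,-.3,.5),78.7,0),((.38,-.36,.3),78.7,0))
E
```

```text
box [ 0.42132631 -0.13998259  0.022     ] black [0.62068727 0.04436556 0.008     ] [0.65994438 0.08699609 0.008     ]
t 0.4 pos [0.1424 0.5312 0.2422] F [ 0.8 -0.5  0.1] open 0.0857
(0.142, 0.46, 0.56) -> [-0.3178, -0.0689, 0.0181] [0.0, 0.0, 0.0]
(0.3, -0.3, 0.5) -> [-0.2577, -0.7621, 0.3674] [1.506, 0.0, 0.0]
(0.38, -0.36, 0.3) -> [-0.0577, -0.7993, 0.4602] [1.506, 0.0, 0.0]
```

Request:
{"op": "servo_tool", "data": {
  "plan": [
    [1,[-0.05,-0.01,0],[0,0,0]],
    [1,[-0.1,-0.02,0],[0,0,0]],
    [1,[-0.15,-0.03,0.01],[0,0,0]],
    [1,[-0.2,-0.04,0.01],[0,0,0]],
    [1,[-0.25,-0.05,0.015],[0,0,0]],
    [1,[-0.318,-0.069,0.018],[0,0,0]],
    [1,[-0.318,-0.069,0.018],[0,0,0]],
    [1,[-0.318,-0.069,0.018],[0,0,0]],
    [1,[-0.318,-0.069,0.018],[0,0,0]]
  ]
}}

```text
t: 1.3
position: [0.1419, 0.46, 0.5601]
ee_rot: [0.701, 0.092, 0.701, -0.092]
contact_force: [-0.1, -0.5, -0.8]
opening: 0.0853
```

Request:
{"op": "servo_tool", "data": {
  "plan": [
    [1,[0,-0.693,0.349],[0.8,0,0]],
    [1,[0,-0.693,0.349],[0.8,0,0]],
    [1,[0,-0.693,0.349],[0.8,0,0]],
    [1,[0,-0.693,0.349],[0.8,0,0]],
    [1,[0,-0.693,0.349],[0.8,0,0]],
    [1,[0,-0.693,0.349],[0.8,0,0]],
    [1,[0,-0.693,0.349],[1.506,0,0]],
    [1,[0,-0.693,0.349],[1.506,0,0]],
    [1,[0,-0.693,0.349],[1.506,0,0]],
    [1,[0,-0.693,0.349],[1.506,0,0]],
    [1,[0,-0.693,0.349],[1.506,0,0]],
    [1,[0,-0.693,0.349],[1.506,0,0]]
  ]
}}

```text
t: 2.5
position: [0.2538, -0.062, 0.5594]
ee_rot: [-0.451, -0.544, -0.452, 0.544]
contact_force: [1.5, 0.8, -0.6]
opening: 0.0853
```

```bash
python3 - <<'E'
from h import *
l=lambda h:np.array([np.cos(np.radians(h)),np.sin(np.radians(h)),0])
P=np.array([.4373,-.2885,0]); g=P-.042*l(78.7); print(g)
go((g-.06*l(78.7)+[0,0,.12],78.7,50)); 
E
```

```text
[ 0.42907026 -0.32968582  0.        ]
t 2.5 pos [ 0.2538 -0.062   0.5594] F [ 1.5  0.8 -0.6] open 0.0853
[ 0.41731349 -0.3885227   0.12      ] -> [0.439, 0.2216, 0.2907] [0.01, 0.872, 0.006]
```

Request:
{"op": "servo_tool", "data": {
  "plan": [
    [0.7,[0.1,0.2216,0.2907],[0,0,0]],
    [0.7,[0.2,0.2216,0.2907],[0,0.2,0]],
    [0.7,[0.3,0.2216,0.2907],[0.01,0.4,0.006]],
    [0.7,[0.439,0.2216,0.2907],[0.01,0.872,0.006]],
    [0.7,[0.439,0.2216,0.2907],[0.01,0.872,0.006]],
    [0.7,[0.439,0.2216,0.2907],[0.01,0.872,0.006]],
    [0.7,[0.439,0.2216,0.2907],[0.01,0.872,0.006]],
    [0.7,[0.439,0.2216,0.2907],[0.01,0.872,0.006]],
    [0.7,[0.439,0.2216,0.2907],[0.01,0.872,0.006]],
    [0.7,[0.439,0.2216,0.2907],[0.01,0.872,0.006]],
    [0.7,[0.439,0.2216,0.2907],[0.01,0.872,0.006]],
    [0.7,[0.439,0.2216,0.2907],[0.01,0.872,0.006]]
  ]
}}

```text
t: 3.7
position: [0.4191, -0.3863, 0.1174]
ee_rot: [0.216, 0.726, 0.598, -0.264]
contact_force: [0.0, 0.5, 1.2]
opening: 0.0597
```

```bash
python3 - <<'E'
from h import *
o=robot.observe();f=robot.grab_frame("wrist");T=f["T_tool_cam"]
print(o["joints"].round(2))
W=np.eye(4);W[:3,:3]=q2R(o["ee_rot"]).as_matrix();W[:3,3]=o["position"];M=W@T
q=R.from_matrix(M[:3,:3]).as_quat(); g=dict(f,position=M[:3,3],orientation=[q[3],*q[:3]])
for b,r in blue(g): print(b,np.round(r[0],1),np.round(r[1],1),round(r[2],1))
cv2.imwrite("pics/w1.png",f["image"][:,:,::-1])
go(((.4291,-.3297,.03),78.7,50),((.4291,-.3297,.016),78.7,50))
E
```

```text
[-1.02  0.81  1.26  0.55  1.77 -0.92]
(291, 213, 59, 105) [ 434.9 -295.2] [91.1 42.7] 78.7
(452, 202, 71, 106) [ 563.2 -311. ] [91.6 46.3] 72.3
(359, 81, 64, 66) [ 537.9 -141.4] [90.1 41.5] 56.9
(462, 68, 94, 61) [ 662.8 -141. ] [47.3 90.1] 17.5
t 3.75 pos [ 0.4188 -0.3866  0.111 ] F [ 0.6 -1.7 -5.1] open 0.0597
(0.4291, -0.3297, 0.03) -> [0.0961, -0.0003, 0.0256] [-0.004, -0.007, 0.007]
(0.4291, -0.3297, 0.016) -> [0.105, -0.0002, 0.0364] [-0.004, -0.007, 0.007]
```

View pics/w1.png

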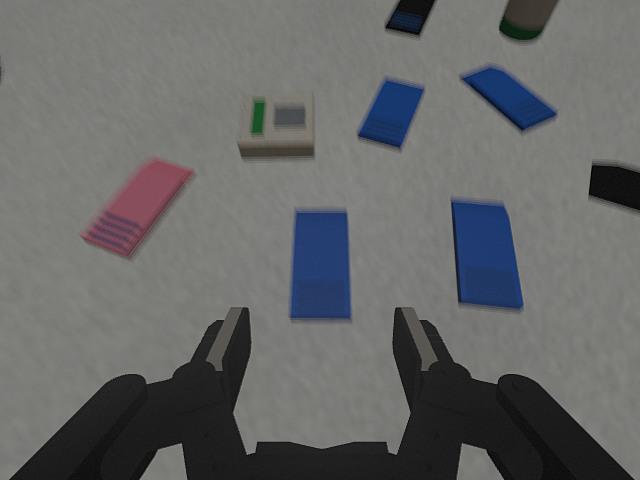

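Request:
{"op": "servo_tool", "data": {
  "plan": [
    [0.7,[0.05,0,0.013],[0,0,0]],
    [0.7,[0.09,0,0.023],[0,0,0]],
    [0.7,[0.09,0,0.023],[0,0,0]],
    [0.7,[0.09,0,0.023],[0,0,0]]
  ]
}}

```text
t: 4.15
position: [0.4295, -0.3326, 0.0454]
ee_rot: [0.217, 0.725, 0.598, -0.264]
contact_force: [-0.2, 0.1, 0.6]
opening: 0.0601
```

```bash
python3 - <<'E'
from h import *
go(((.4291,-.3297,.016),78.7,50))
E
```

```text
t 4.15 pos [ 0.4295 -0.3326  0.0454] F [-0.2  0.1  0.6] open 0.0601
(0.4291, -0.3297, 0.016) -> [0.021, -0.0009, 0.0208] [0.003, -0.001, 0.004]
```

Request:
{"op": "servo_tool", "data": {
  "plan": [
    [0.7,[0.015,-0.001,0.015],[0,0,0]],
    [0.7,[0.021,-0.001,0.021],[0,0,0]],
    [0.7,[0.021,-0.001,0.021],[0,0,0]],
    [0.7,[0.021,-0.001,0.021],[0,0,0]]
  ]
}}

```text
t: 4.55
position: [0.4294, -0.3312, 0.0171]
ee_rot: [0.218, 0.726, 0.597, -0.264]
contact_force: [-0.1, -0.1, 0.5]
opening: 0.0596
```

Request:
{"op": "servo_tool", "data": {
  "plan": [
    [0.7,[0.002,0,0.002],[0,0,0]],
    [0.3,[0.002,0,0.002],[0,0,0]],
    [0.3,[0.002,0,0.002],[0,0,0]],
    [0.3,[0.002,0,0.002],[0,0,0]],
    [0.3,[0.002,0,0.002],[0,0,0]]
  ],
  "squeeze": 30
}}

```text
t: 5.05
position: [0.4295, -0.3306, 0.014]
ee_rot: [0.218, 0.725, 0.597, -0.264]
contact_force: [-1.2, -2.1, 5.9]
opening: 0.0434
```

Request:
{"op": "servo_tool", "data": {
  "plan": [
    [0.3,[-0.002,0,-0.002],[0,0,0]],
    [0.3,[-0.032,0,-0.038],[0,0,0]],
    [0.3,[-0.064,0,-0.077],[0,0,0]],
    [0.3,[-0.064,0,-0.077],[0,0,0]],
    [0.3,[-0.064,0,-0.077],[0,0,0]]
  ]
}}

```text
t: 5.55
position: [0.4295, -0.33, 0.1144]
ee_rot: [0.219, 0.725, 0.597, -0.264]
contact_force: [-0.1, 0.4, -2.1]
opening: 0.0434
```

```bash
python3 - <<'E'
from h import *
H=np.degrees(np.load("lens.npy")[2]); l=np.array([np.cos(np.radians(H)),np.sin(np.radians(H)),0]); F=np.array([.4974,.1061,0])
go(*[((F-s*l+[0,0,z]).round(4),H,50) for s,z in((.15,.11),(.133,.05),(.133,.016),(.042,.016))])
f=robot.grab_frame("wrist"); s=robot.grab_frame("scene")
im=np.hstack([cv2.resize(f["image"][150:480,160:480],(400,412)),cv2.resize(s["image"][170:370,200:400],(400,412))]); cv2.imwrite("pics/w2.png",im[:,:,::-1])
E
```

```text
t 5.55 pos [ 0.4295 -0.33    0.1144] F [-0.1  0.4 -2.1] open 0.0434
[ 0.4306 -0.0282  0.11  ] -> [0.2293, -0.0568, -0.1878] [0.175, 0.002, 0.204]
[ 0.4381 -0.013   0.05  ] -> [0.2805, -0.0525, -0.1525] [0.175, 0.002, 0.204]
[ 0.4381 -0.013   0.016 ] -> [0.3024, -0.0526, -0.1265] [0.175, 0.002, 0.204]
[0.4787 0.0685 0.016 ] -> [0.3696, -0.0284, -0.183] [0.175, 0.002, 0.204]
```

View pics/w2.png

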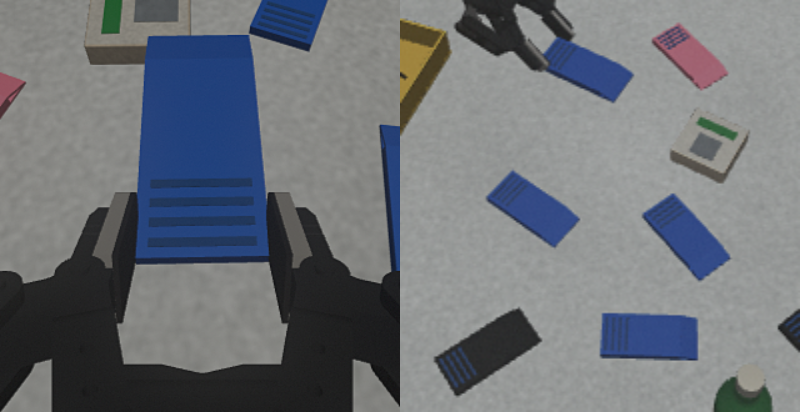

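Request:
{"op": "servo_tool", "data": {
  "plan": [
    [0.3,[0.2293,-0.0568,-0.1878],[0.175,0.002,0.204]],
    [0.3,[0.2293,-0.0568,-0.1878],[0.175,0.002,0.204]],
    [0.3,[0.2293,-0.0568,-0.1878],[0.175,0.002,0.204]],
    [0.3,[0.2293,-0.0568,-0.1878],[0.175,0.002,0.204]],
    [0.3,[0.2293,-0.0568,-0.1878],[0.175,0.002,0.204]],
    [0.3,[0.2293,-0.0568,-0.1878],[0.175,0.002,0.204]],
    [0.3,[0.2293,-0.0568,-0.1878],[0.175,0.002,0.204]],
    [0.3,[0.2805,-0.0525,-0.1525],[0.175,0.002,0.204]],
    [0.3,[0.2805,-0.0525,-0.1525],[0.175,0.002,0.204]],
    [0.3,[0.2805,-0.0525,-0.1525],[0.175,0.002,0.204]],
    [0.3,[0.2805,-0.0525,-0.1525],[0.175,0.002,0.204]]
  ]
}}

```text
t: 6.75
position: [0.4379, -0.0131, 0.0498]
ee_rot: [0.179, 0.799, 0.495, -0.291]
contact_force: [-0.4, -0.1, 0.4]
opening: 0.0435
```

```bash
cat >> h.py <<'E'
H=np.degrees(np.load("lens.npy")[2]); L=np.array([np.cos(np.radians(H)),np.sin(np.radians(H)),0]); F=np.array([.4974,.1061,0])
def wcam():
    o=robot.observe();f=robot.grab_frame("wrist");W=np.eye(4);W[:3,:3]=q2R(o["ee_rot"]).as_matrix();W[:3,3]=o["position"];M=W@f["T_tool_cam"]
    q=R.from_matrix(M[:3,:3]).as_quat(); return dict(f,position=M[:3,3],orientation=[q[3],*q[:3]])
E
python3 - <<'E'
from h import *
go(*[((F-s*L+[0,0,z]).round(4),H,50) for s,z in((.133,.016),(.045,.016))])
f=wcam(); s=robot.grab_frame("scene")
print("pred foot wrist",proj(f,F+[0,0,.016]),"scene",proj(s,F+[0,0,.016]))
im=np.hstack([cv2.resize(f["image"],(480,360))[:, :],cv2.resize(s["image"][210:350,360:480],(309,360))]); cv2.imwrite("pics/w3.png",im[:,:,::-1])
E
```

```text
t 6.75 pos [ 0.4379 -0.0131  0.0498] F [-0.4 -0.1  0.4] open 0.0435
[ 0.4381 -0.013   0.016 ] -> [0.0218, 0.0003, 0.0258] [-0.002, -0.001, 0.002]
[0.4773 0.0658 0.016 ] -> [0.0893, 0.0002, -0.0307] [-0.002, -0.001, 0.002]
pred foot wrist [[323.72986643 151.76689836]] scene [[452.8943064  294.52991344]]
```

View pics/w3.png

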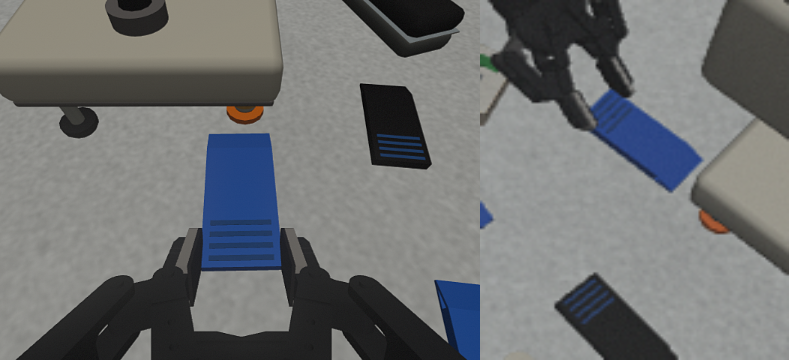

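```bash
sed -i 's/F=np.array(\[.4974,.1061,0\])/F=np.array([.4984,.1056,0])/' h.py; python3 - <<'E'
from h import *
o=robot.observe(); f=wcam()
for u,v,z in((202,270,.0358),(281,268,.0358),(209,134,.0378),(269,133,.0378)):
    p=onplane(f,(u/.75,v/.75),z)-o["position"]; print(p@L, p@np.array([-L[1],L[0],0]))
go(*[((F-s*L+[0,0,z]).round(4),H,50) for s,z in((.133,.0145),(.045,.0145))])
E
```

```text
-0.0065970147846199645 0.02337047812919738
-0.005461447479021998 -0.021731188073275873
0.09217994119543557 0.024978864849081142
0.0931056665973412 -0.01963178398907618
t 6.9 pos [ 0.4382 -0.0134  0.0506] F [0.4 0.3 0.1] open 0.0437
[ 0.4391 -0.0135  0.0145] -> [0.0233, 0.0008, 0.0275] [-0.001, -0.001, -0.0]
[0.4783 0.0653 0.0145] -> [0.0908, 0.0008, -0.029] [-0.001, -0.001, -0.0]
```

Request:
{"op": "servo_tool", "data": {
  "plan": [
    [0.3,[0.0117,0.0008,0.0138],[0,0,0]],
    [0.3,[0.0233,0.0008,0.0275],[0,0,0]],
    [0.3,[0.0233,0.0008,0.0275],[0,0,0]],
    [0.3,[0.0383,0.0008,0.015],[0,0,0]],
    [0.3,[0.0533,0.0008,0.0024],[0,0,0]],
    [0.3,[0.0683,0.0008,-0.0102],[0,0,0]],
    [0.3,[0.0833,0.0008,-0.0227],[0,0,0]],
    [0.3,[0.0908,0.0008,-0.029],[0,0,0]],
    [0.3,[0.0908,0.0008,-0.029],[0,0,0]],
    [0.3,[0.0908,0.0008,-0.029],[0,0,0]]
  ]
}}

```text
t: 7.9
position: [0.4778, 0.0655, 0.0142]
ee_rot: [0.179, 0.799, 0.495, -0.291]
contact_force: [-0.4, -0.3, -0.8]
opening: 0.0435
```

Request:
{"op": "servo_tool", "data": {
  "plan": [
    [0.7,[0,0,0],[0,0,0]],
    [0.7,[0,0,0],[0,0,0]],
    [0.7,[0,0,0],[0,0,0]],
    [0.7,[-0.02,0,0.012],[0,0,0]],
    [0.7,[-0.06,0,0.02],[0,0,0]],
    [0.7,[-0.11,0,0.02],[0,0,0]],
    [0.7,[-0.14,0,0.02],[0,0,0]],
    [0.7,[-0.14,0,0.02],[0,0,0]],
    [0.7,[-0.14,0,0.02],[0,0,0]]
  ]
}}

```text
t: 8.8
position: [0.4245, -0.0421, 0.0884]
ee_rot: [0.179, 0.799, 0.495, -0.291]
contact_force: [0.6, 0.6, 0.6]
opening: 0.0601
```

```bash
python3 - <<'E'
from h import *
f=wcam(); s=robot.grab_frame("scene")
for n,g in(("w",f),("s",s)):
  for b,r in blue(g): print(n,b,np.round(r[0],1),np.round(r[1],1),round(r[2],1))
im=np.hstack([cv2.resize(f["image"][0:300,170:490],(420,394)),cv2.resize(s["image"][220:360,380:510],(366,394))]); cv2.imwrite("pics/w4.png",im[:,:,::-1])
l=np.array([np.cos(np.radians(71.9)),np.sin(np.radians(71.9)),0]); P=np.array([.568,-.304,0])-.042*l
go((P-.05*l+[0,0,.12],71.9,50),(P-.02*l+[0,0,.05],71.9,50))
E
```

```text
w (525, 334, 115, 146) [ 547.6 -118. ] [72.  48.2] 57.4
w (291, 150, 60, 69) [488.1  90.2] [68.8 44.6] 64.4
s (300, 322, 48, 23) [ 670.9 -131.6] [47.2 96.4] 17.3
s (427, 277, 44, 41) [499.6 102.5] [98.3 47.4] 63.8
s (322, 264, 43, 42) [ 546.3 -129.5] [101.5  46.1] 56.5
s (244, 253, 45, 37) [ 569.5 -303.5] [100.7  45.7] 71.2
s (80, 49, 67, 15) [  -45.7 -1123.7] [ 75.7 243.8] 17.2
t 8.9 pos [ 0.4243 -0.041   0.0877] F [-0.8 -0.7 -0.4] open 0.0598
[ 0.53941777 -0.39144745  0.12      ] -> [-0.2227, 0.2589, 0.1431] [-0.096, -0.002, -0.109]
[ 0.54873806 -0.36293198  0.05      ] -> [-0.155, 0.2548, 0.1777] [-0.096, -0.002, -0.109]
```

View pics/w4.png

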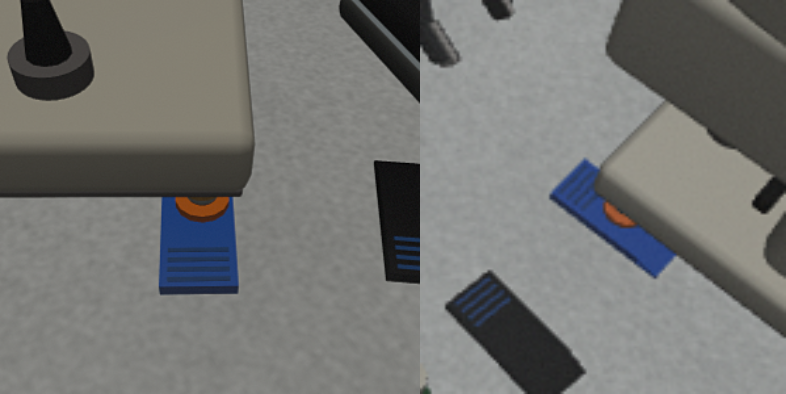

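Request:
{"op": "servo_tool", "data": {
  "plan": [
    [0.7,[-0.2227,0.2589,0.1431],[-0.096,-0.002,-0.109]],
    [0.7,[-0.2227,0.2589,0.1431],[-0.096,-0.002,-0.109]],
    [0.7,[-0.2227,0.2589,0.1431],[-0.096,-0.002,-0.109]],
    [0.7,[-0.2227,0.2589,0.1431],[-0.096,-0.002,-0.109]],
    [0.7,[-0.2227,0.2589,0.1431],[-0.096,-0.002,-0.109]],
    [0.7,[-0.2227,0.2589,0.1431],[-0.096,-0.002,-0.109]],
    [0.7,[-0.2227,0.2589,0.1431],[-0.096,-0.002,-0.109]],
    [0.7,[-0.2227,0.2589,0.1431],[-0.096,-0.002,-0.109]],
    [0.7,[-0.155,0.2548,0.1777],[-0.096,-0.002,-0.109]],
    [0.7,[-0.155,0.2548,0.1777],[-0.096,-0.002,-0.109]],
    [0.7,[-0.155,0.2548,0.1777],[-0.096,-0.002,-0.109]],
    [0.7,[-0.155,0.2548,0.1777],[-0.096,-0.002,-0.109]]
  ]
}}

```text
t: 10.1
position: [0.5493, -0.3631, 0.0511]
ee_rot: [0.201, 0.761, 0.552, -0.276]
contact_force: [0.2, -0.9, 0.8]
opening: 0.0601
```

```bash
python3 - <<'E'
from h import *
f=wcam()
for b,r in blue(f): print(b,np.round(r[0],1),np.round(r[1],1),round(r[2],1))
l=np.array([np.cos(np.radians(71.9)),np.sin(np.radians(71.9)),0]); P=np.array([.568,-.304,0])-.042*l
go((P+[0,0,.03],71.9,50),(P+[0,0,.0145],71.9,50))
E
```

```text
(278, 193, 86, 147) [ 565.7 -306.8] [95.1 44.7] 72.2
(171, 47, 101, 86) [ 540.2 -136.3] [98.  49.1] 57.1
(316, 23, 114, 77) [ 667.1 -137.5] [50.7 97.7] 17.4
t 10.15 pos [ 0.5494 -0.364   0.0523] F [-0.4 -0.   0.6] open 0.0597
[ 0.55495159 -0.34392166  0.03      ] -> [0.0302, -0.001, 0.0037] [0.002, 0.001, -0.002]
[ 0.55495159 -0.34392166  0.0145    ] -> [0.0402, -0.0011, 0.0155] [0.002, 0.001, -0.002]
```

Wrist view agrees within 3 mm; grasp and lift.

Request:
{"op": "servo_tool", "data": {
  "plan": [
    [0.7,[0.0302,-0.001,0.0037],[0,0,0]],
    [0.7,[0.0402,-0.001,0.0155],[0,0,0]],
    [0.7,[0.0402,-0.001,0.0155],[0,0,0]],
    [0.3,[0.0402,-0.001,0.0155],[0,0,0]],
    [0.3,[0.0402,-0.001,0.0155],[0,0,0]],
    [0.3,[0.0402,-0.001,0.0155],[0,0,0]],
    [0.3,[0.0402,-0.001,0.0155],[0,0,0]],
    [0.3,[0.0102,-0.001,-0.0205],[0,0,0]],
    [0.3,[-0.0238,-0.001,-0.0615],[0,0,0]],
    [0.3,[-0.0238,-0.001,-0.0615],[0,0,0]],
    [0.3,[-0.0238,-0.001,-0.0615],[0,0,0]]
  ],
  "squeeze": 30
}}

```text
t: 11.25
position: [0.5546, -0.3435, 0.115]
ee_rot: [0.203, 0.761, 0.551, -0.277]
contact_force: [-0.5, -0.5, -1.0]
opening: 0.0436
```

```bash
python3 - <<'E'
from h import *
f=wcam()
for b,r in blue(f): print(b)
go(*[((F-s*L+[0,0,z]).round(4),H,50) for s,z in((.16,.11),(.133,.06))])
E
```

```text
(268, 181, 107, 181)
(192, 120, 86, 83)
(317, 95, 100, 78)
(124, 9, 66, 50)
t 11.3 pos [ 0.5542 -0.343   0.1131] F [ 0.3 -0.3 -0.9] open 0.0436
[ 0.4271 -0.0376  0.11  ] -> [0.1937, -0.2158, -0.1592] [0.095, 0.001, 0.11]
[ 0.4391 -0.0135  0.06  ] -> [0.2463, -0.212, -0.138] [0.095, 0.001, 0.11]
```

Request:
{"op": "servo_tool", "data": {
  "plan": [
    [0.3,[0.1937,-0.2158,-0.1592],[0.095,0.001,0.11]],
    [0.3,[0.1937,-0.2158,-0.1592],[0.095,0.001,0.11]],
    [0.3,[0.1937,-0.2158,-0.1592],[0.095,0.001,0.11]],
    [0.3,[0.1937,-0.2158,-0.1592],[0.095,0.001,0.11]],
    [0.3,[0.1937,-0.2158,-0.1592],[0.095,0.001,0.11]],
    [0.3,[0.1937,-0.2158,-0.1592],[0.095,0.001,0.11]],
    [0.3,[0.1937,-0.2158,-0.1592],[0.095,0.001,0.11]],
    [0.3,[0.1937,-0.2158,-0.1592],[0.095,0.001,0.11]],
    [0.3,[0.2463,-0.212,-0.138],[0.095,0.001,0.11]],
    [0.3,[0.2463,-0.212,-0.138],[0.095,0.001,0.11]],
    [0.3,[0.2463,-0.212,-0.138],[0.095,0.001,0.11]],
    [0.3,[0.2463,-0.212,-0.138],[0.095,0.001,0.11]]
  ]
}}

```text
t: 12.5
position: [0.4394, -0.0141, 0.0607]
ee_rot: [0.18, 0.799, 0.495, -0.291]
contact_force: [-0.1, 0.1, -0.3]
opening: 0.0434
```

```bash
cat > pk.py <<'E'
from h import *
# held packer relative to TCP, from wrist image: mask corners
o=robot.observe(); f=wcam(); n=np.array([-L[1],L[0],0])
hsv=cv2.cvtColor(f["image"],cv2.COLOR_RGB2HSV); m=cv2.inRange(hsv,(105,130,50),(125,255,255))
cs,_=cv2.findContours(m,cv2.RETR_EXTERNAL,cv2.CHAIN_APPROX_NONE)
c=min(cs,key=lambda c:np.linalg.norm(np.array(cv2.boundingRect(c)[:2])-[270,180]) if cv2.contourArea(c)>3000 else 1e9); q=c[:,0]
b=cv2.boundingRect(c); print(b); z=o["position"][2]-.014
def mid(v,z):
    u=q[abs(q[:,1]-v)<=1][:,0]; return [((onplane(f,(x,v),z)-o["position"])@L,(onplane(f,(x,v),z)-o["position"])@n) for x in(u.min(),u.max())]
print("nose",np.round(mid(b[1]+2,z+.003),4).tolist(),"mid",np.round(mid(b[1]+int(b[3]*.45),z+.008),4).tolist(),"tail",np.round(mid(b[1]+b[3]-7,z+.008),4).tolist())
E
python3 pk.py; python3 - <<'E'
from h import *
go(*[((F-s*L+[0,0,z]).round(4),H,50) for s,z in((.133,.027),(.045,.027),(.045,.0225))])
E
```

```text
(268, 155, 107, 207)
nose [[0.1068, 0.0204], [0.1067, -0.0146]] mid [[0.0437, 0.0232], [0.0437, -0.0206]] tail [[-0.0067, 0.0229], [-0.0067, -0.0203]]
t 12.55 pos [ 0.4396 -0.0144  0.0611] F [-0.5 -0.8 -0.7] open 0.0434
[ 0.4391 -0.0135  0.027 ] -> [0.0223, -0.0009, 0.0258] [0.0, -0.0, -0.001]
[0.4783 0.0653 0.027 ] -> [0.0897, -0.0009, -0.0308] [0.0, -0.0, -0.001]
[0.4783 0.0653 0.0225] -> [0.0926, -0.0009, -0.0273] [0.0, -0.0, -0.001]
```

```bash
python3 - <<'E'
from h import *
f=wcam(); s=robot.grab_frame("scene"); print(robot.observe()["t"])
im=np.hstack([cv2.resize(f["image"][90:400,170:490],(420,407)),cv2.resize(s["image"][210:340,370:490],(376,407))]); cv2.imwrite("pics/w5.png",im[:,:,::-1])
E
```

```text
12.65
```

View pics/w5.png

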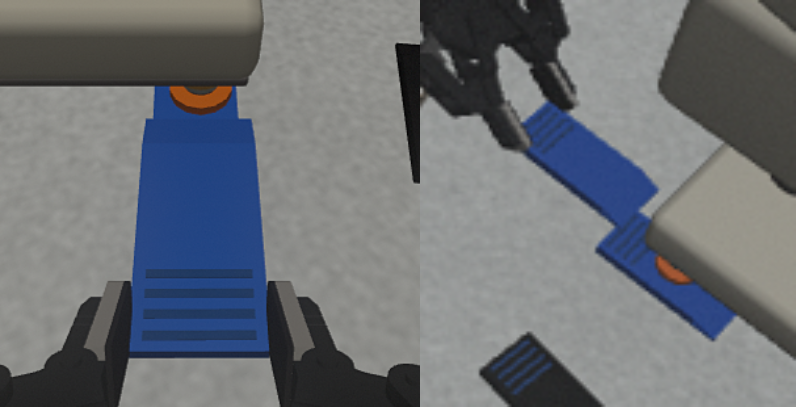

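Request:
{"op": "servo_tool", "data": {
  "plan": [
    [0.3,[0.0117,-0.0009,0.0138],[0,0,0]],
    [0.3,[0.0235,-0.0009,0.0275],[0,0,0]],
    [0.3,[0.0248,-0.0009,0.0289],[0,0,0]],
    [0.3,[0.0248,-0.0009,0.0289],[0,0,0]],
    [0.3,[0.0363,-0.0009,0.0192],[0,0,0]],
    [0.3,[0.0478,-0.0009,0.0096],[0,0,0]],
    [0.3,[0.0593,-0.0009,0.0],[0,0,0]],
    [0.3,[0.0708,-0.0009,-0.0097],[0,0,0]],
    [0.3,[0.0823,-0.0009,-0.0193],[0,0,0]],
    [0.3,[0.0923,-0.0009,-0.0277],[0,0,0]],
    [0.3,[0.0923,-0.0009,-0.0277],[0,0,0]],
    [0.3,[0.0923,-0.0009,-0.0277],[0,0,0]]
  ],
  "squeeze": 40
}}

```text
t: 13.85
position: [0.478, 0.0659, 0.023]
ee_rot: [0.18, 0.799, 0.495, -0.29]
contact_force: [1.3, 1.4, -2.9]
opening: 0.0426
```

Request:
{"op": "servo_tool", "data": {
  "plan": [
    [0.7,[0,0,0],[0,0,0]],
    [0.7,[0,0,0],[0,0,0]],
    [0.7,[0,0,0],[0,0,0]],
    [0.7,[-0.02,0,0.012],[0,0,0]],
    [0.7,[-0.06,0,0.02],[0,0,0]],
    [0.7,[-0.11,0,0.02],[0,0,0]],
    [0.7,[-0.11,0,0.02],[0,0,0]],
    [0.7,[-0.11,0,0.02],[0,0,0]]
  ]
}}

```text
t: 14.65
position: [0.4349, -0.0217, 0.0779]
ee_rot: [0.18, 0.8, 0.494, -0.291]
contact_force: [0.2, 0.3, -0.1]
opening: 0.0597
```

```bash
python3 - <<'E'
from h import *
f=wcam(); s=robot.grab_frame("scene")
for z in(.008,.016,.02,.024): print(z,"foot sole centre wrist",proj(f,F+[0,0,z]).round(1),"front edge",proj(f,F-.01*L+[0,0,z]).round(1),"packer tail if centred",proj(f,F-.05*L+[0,0,z]).round(1))
a=cv2.resize(f["image"][80:230,230:430],(533,400),interpolation=2);b=cv2.resize(s["image"][260:330,410:455],(257,400),interpolation=2)
cv2.imwrite("pics/w6.png",np.hstack([a,b])[:,:,::-1])
E
```

```text
0.008 foot sole centre wrist [[322.9 177.2]] front edge [[322.9 187.6]] packer tail if centred [[323.1 233.3]]
0.016 foot sole centre wrist [[322.9 170.1]] front edge [[322.9 180.6]] packer tail if centred [[323.1 226.9]]
0.02 foot sole centre wrist [[322.9 166.3]] front edge [[323.  176.9]] packer tail if centred [[323.1 223.6]]
0.024 foot sole centre wrist [[322.9 162.5]] front edge [[323.  173.2]] packer tail if centred [[323.2 220.2]]
```

View pics/w6.png

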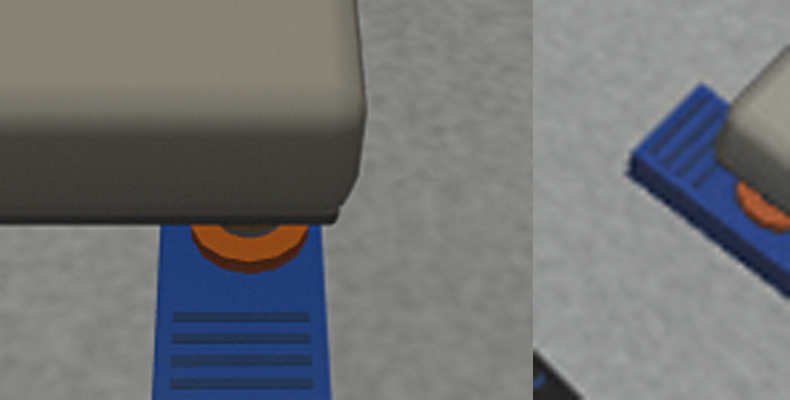

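```bash
python3 - <<'E'
from h import *
n=np.array([-L[1],L[0],0])
def low(f,h):
    a=np.linspace(0,6.283,200); P=[]
    for r,z in((.010,h),(.016,h+.006)): P+= [F+r*np.cos(t)*L+r*np.sin(t)*n+[0,0,z] for t in a]
    return proj(f,P)[:,1].max()
def orow(im,sy,oy,sx,ox):  # lowest orange row, subpixel, at centre columns
    im=im.astype(float); sc=im[:,:,0]-im[:,:,2]; out=[]
    m=sc>60; ys,xs=np.where(m); xc=np.median(xs)
    for x in range(int(xc-4),int(xc+5)):
        c=sc[:,x]; y=np.where(c>35)[0].max(); y=y+(c[y]-35)/(c[y]-c[y+1]); out.append((y+.5)/sy-.5+oy)
    return np.mean(out)
def mk(pos,q,f):
    W=np.eye(4);W[:3,:3]=q2R(q).as_matrix();W[:3,3]=pos;M=W@f["T_tool_cam"];k=R.from_matrix(M[:3,:3]).as_quat();return dict(f,position=M[:3,3],orientation=[k[3],*k[:3]])
f=wcam(); q5=R.as_quat(tool(H,50)); q5=[q5[3],*q5[:3]]
w5=cv2.imread("pics/w5.png")[:,:420,::-1]; w4=cv2.imread("pics/w4.png")[:,:420,::-1]
w3=cv2.imread("pics/w3.png")[:,:480,::-1]
for nm,g,r in(("w6",f,orow(f["image"],1,0,1,0)),
  ("w5",mk([.4396,-.0144,.0611],q5,f),orow(w5,407/310,90,1,0)),("w4",mk([.4244,-.0415,.088],q5,f),orow(w4,394/300,0,1,0)),("w3",mk([.4379,-.0131,.0498],q5,f),orow(w3[:150],.75,0,1,0))):
    hs=np.arange(.004,.03,.0005); L_=[low(g,h) for h in hs]; print(nm,round(r,2),"h=",np.interp(-r,-np.array(L_),hs))
# scene comparison
old=cv2.imread("pics/scene0.png")[:,:,::-1].astype(float); new=np.mean([robot.grab_frame("scene")["image"].astype(float) for _ in range(4)],0)
for im in(old,new):
    c=(im[:,:,0]-im[:,:,2])[284:306,440:464]; print(c.round().astype(int)[6:20,2:20]); 
E
```

```text
w6 181.79 h= 0.01629172664755306
w5 176.2 h= 0.014818194710467747
w4 167.92 h= 0.015163998647836978
w3 164.73 h= 0.01484834051602234
[[ -3  -2  -1  -1   2   4   7   5   3   6   6   5   5   5   8   8   8  10]
 [ -1   0  -1  29  19  -4   2   6   6   5   5   4   3   5   4   8   9  10]
 [ -2  -3  -1  57 103  41  -5   0   3   5   6   6   6   5   5   7   7   9]
 [ -1  -3  -1  54 103 102  68  20   2   4   5   5   6   5   5   5   6   8]
 [ -2  -2  -2  41 104  99 100  67  -7   1   2   4   4   4   5   5   5   6]
 [ -2   0  -2  26  71 103 102  98  71  -8  -3   1   4   4   6   6   5   7]
 [  0  -1  -4  -4  39  71 102  98 104 101  68  -7   2   3   6   3   5   5]
 [ -1  -1  -1  -3  23  40  73 102  98 100 101  99  16  -1   3   4   5   5]
 [  0  -2  -1  -2  -2  26  43  74 103 100  99 102  99  41  -2   4   3   5]
 [ -1  -2  -1  -3  -1  -2  12  37  43  59  90 101  88  88  42  -1   4   6]
 [ -1   0  -2   0  -2  -2  -2  -4  11  39  41  45  41  37  23  -1   2   6]
 [  0   0  -2   1  -1   0  -2  -1  -1  -5  -6  -5  -5  -3  -2  -2  -2   0]
 [  0  -2  -2  -1  -1   0  -2   0  -1  -1  -3  -1  -1  -3   0  -2  
[... 434 characters left out ...]
  5   6   5   6   6   6]
 [-87 -87 -87 -48  56 114 110 108  78  17  -4   2   4   5   6   5   5   6]
 [-86 -87 -88 -87  -4  86 112 109 110 110  74  -7   1   3   4   5   5   5]
 [-89 -88 -86 -90 -84  54  70 114 110 109 112 107  17  -1   2   4   5   6]
 [-51 -90 -88 -89 -91 -86  26  55 100 113 112 114 112  47   0   4   5   5]
 [-30 -48 -76 -89 -89 -92 -88  -6  54  52  66  82  86  86  52   4   7   6]
 [-29 -29 -32 -63 -89 -88 -90 -93 -92 -48  27  20 -16 -13 -19 -64 -12  10]
 [-31 -30 -28 -33 -64 -90 -88 -89 -90 -91 -92 -94 -94 -93 -92 -92 -88 -33]
 [-32 -31 -30 -30 -30 -48 -76 -88 -87 -86 -88 -87 -88 -88 -88 -88 -90 -86]
 [  1 -34 -32 -30 -30 -29 -36 -78 -90 -88 -86 -86 -86 -86 -85 -86 -87 -89]]
```

```bash
python3 - <<'E'
from h import *
S=np.mean([robot.grab_frame("scene")["image"].astype(float) for _ in range(3)],0).astype(np.uint8); s=robot.grab_frame("scene")
old5=cv2.imread("pics/w5.png")[:,420:,::-1].astype(float); new=cv2.resize(S[210:340,370:490],(376,407)).astype(float)
sc=lambda i:(i[:,:,0]-i[:,:,2])
for nm,i in(("old",old5),("new",new)):
    c=sc(i); e=[]
    for x in range(242,268):
        y=np.where(c[230:300,x]>0)[0]; y=y[y>20].max()+230; e.append(y+c[y,x]/(c[y,x]-c[y+1,x]))
    print(nm,np.round(np.array(e)/3.13,2)[::3],np.mean(e)/3.13)
for h in(.0148,.0158,.0163): print(h,proj(s,F-.016*L*0+np.array([L[1],-L[0],0])*.014+[0,0,h+.003]).round(2))
f=wcam();
n=np.array([-L[1],L[0],0])
c=np.vstack([F+a*L+b*n+[0,0,z] for a,b in((-.05,.0225),(-.05,-.0225),(.05,-.0225)) for z in(0,.008,.016)])
print("ideal corner px scene",proj(s,c).round(1).tolist()); print("wrist",proj(f,c).round(1).tolist())
b=cv2.resize(S[265:330,415:485],(420,390),interpolation=2); a=cv2.resize(f["image"][150:270,260:380],(380,390),interpolation=2)
cv2.imwrite("pics/w7.png",np.hstack([b,a])[:,:,::-1])
E
```

```text
old [88.08 88.81 89.49 89.8  90.43 90.69 90.72 90.71 90.62] 90.0038847701253
new [87.67 88.45 89.04 89.67 89.83 90.4  90.56 90.35 90.22] 89.64772748657354
0.0148 [[448.98 298.4 ]]
0.0158 [[449.09 298.17]]
0.0163 [[449.14 298.06]]
ideal corner px scene [[438.6, 278.5], [439.4, 276.6], [440.1, 274.7], [426.4, 290.5], [427.1, 288.7], [427.9, 286.8], [463.8, 319.7], [464.8, 318.0], [465.8, 316.3]]
wrist [[292.4, 240.0], [291.6, 233.9], [290.8, 227.5], [356.4, 240.0], [357.3, 233.9], [358.3, 227.5], [351.0, 138.0], [351.6, 130.7], [352.3, 123.0]]
```

View pics/w7.png

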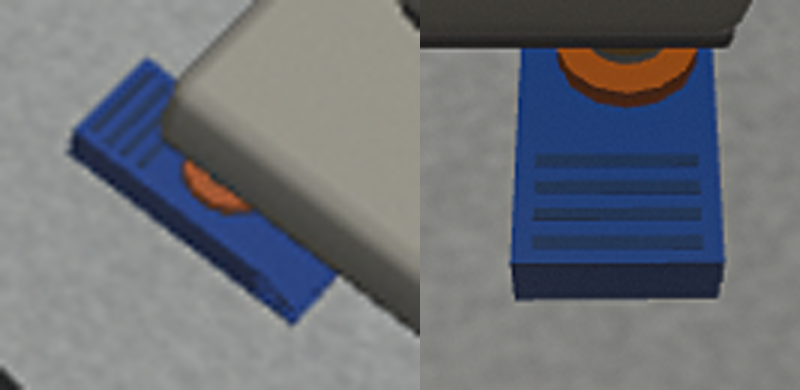

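```bash
python3 - <<'E'
from h import *
o=robot.observe(); print(o["t"],o["contact_force"].round(2)); print(robot.close_job())
E
```

```text
15.25 [-0.05 -0.61  0.2 ]
the job is handed in; nothing more can be done
None
```

I slid two blue packers under the short foot, nose first. The first is flat on the counter and the second flat on top of it. I let go of each, backed off, and handed the job in at 15.25 s.

- **Centring:** the last wrist view shows the stack flush, about 2–3 mm short of the foot's centre and about 1–2 mm to one side. The limit is 20 mm.
- **Snug fit:** before the second packer, wrist images put the sole at about 14.8–15.2 mm. Afterwards it was about 16.3 mm. The fixed scene camera showed the sole's lower edge rise about 0.36 px, roughly 1.5 mm. So the spring is compressed about 1.1–1.5 mm, and I left out a third packer, which would have been one too many.
- **Push force:** the tool was pressed down by 2.9 N at the end of the second push, which fits the foot bearing on the stack.
- **Everything else:** I did not touch the other two packers; they lie flat on the counter well clear of the foot. I did not touch the lensmeter or the other objects on purpose, and no force reading suggested a knock.

No check failed. The scene and top cameras disagreed by up to about 4 mm on packer positions. The compression is a camera estimate, good to about half a millimetre.

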